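Set the tray sealer's batch counter

ROBOT

A 6-joint arm with a two-finger parallel gripper is mounted at the origin on the work surface. World frame = base frame: x ahead of the robot, y to its left, z up, the work surface at z = 0. Lengths are in mm, angles in rad, forces in N, time in s.
With the tool pointing down it reaches from about 275 to 825 mm from the base axis. Payload 5.2 kg.
Tool frame: the origin (TCP) lies on the centre line of the jaws, within the pads' length; the fingertips stand 14 mm ahead of it and the grasp point (between the pads) lies 5 mm behind it; y points along the fingers, x is the direction in which the jaws open and shut, and the axes are right-handed (so a half turn about y gives the same grasp; the last joint's range is limited). The gripper opens to 93 mm and grips with 3 to 60 N. Pads are 15 mm wide; open, the fingers measure 128 mm over their backs; the gripper's body (75 mm by 188 mm) begins 65 mm behind the grasp point.
Start: joints at [-1.375, 0.259, 1.535, -0, 1.348, -0.203], TCP at [213.593, -506.836, 232.653] pointing down, gripper open.
Joint ranges: [-3.14, 3.14], [-0.91, 2.08], [0.19, 2.58], [-1.22, 4.36], [0.22, 2.71], [-3.12, 3.12]. Speed limits (rad/s): [2.57, 2.57, 3.14, 3.14, 3.14, 3.14].

INTERFACE

Orientations are given as a rotation vector (axis times angle).
In Python, from workcell import bot gives the robot as it stands.
- The arm moves only by the tool carry_out, never from a script. Its arguments are lists of equal length, an entry for each row: "delta_pos": the shift along the tool's x, y, z in units of 40 mm (1.0 is 40 mm), a list of three; "rotation": the turn, a rotation vector about the tool's x, y, z in units of 5 degrees (1.0 is 5 degrees), a list of three. In form: {"delta_pos": [[x, y, z], ...], "rotation": [[wx, wy, wz], ...]}. A call has 1 to 12 rows; each row is the pose to reach, as a shift and turn from the pose commanded when the call began, along the tool's axes at that moment; what a row does not reach only later rows make up. A row lasts 1/12 s, in which the tool goes at most 41.7 mm and 7.16 degrees, less where a joint would pass 70% of its speed; a pose out of reach is approached as far as the arm can. A call with a gripper value outside its range is refused whole. "grip" is the gripper command: -1 is shut, 1 is fully open, values between are in proportion, set as the call begins (left out, the last holds). The fingers move at their own pace and stop on an object; "squeeze" is the grip in N (left out, the last holds). Time passes only in rows, so rows that repeat a pose let the fingers close. It gives the time, the measured TCP pose, the force and the opening at its end, in the units of the state.
- bot.observe(): the state, without advancing time (a new reading comes with each control period).
- bot.snapshot(name): name is "scene" or "top" or "wrist"; returns a dict with "image" (384x512x3 uint8, red, green, blue), "fov_y" (degrees; the focal length in pixels is half the picture's height over the tangent of half this angle, whatever the lens; pixels are square), "cx", "cy" (the principal point, pixels), "D" ([k1, k2, p1, p2, k3] as OpenCV has them; the pictures are not rectified), "pose" (4x4, takes a point from camera to world coordinates); the wrist camera has in their place "tool_from_camera" (4x4, takes a point from camera to tool coordinates, whose origin is the TCP and whose axes are the tool frame's). Camera axes: x right, y down, z forward; pixel columns grow to the right and rows downward; lengths in mm; the calibration is good to about 2 mm. A picture is of the moment at which its call begins: read the wrist's pose just before it. There is no depth.
- bot.job_done(): hands the job in, once; it reports no verdict.
Trained networks look in a picture, given as the dict that the camera call returned (one of the last four; its "shot" number tells which), for a name from the list of things; names that differ only in an ending like _2 or _b are one class to them, and where a whole thing is asked for, a point or a joint stands for the part that bears it (a point fixed in the world has none). Each returns a list of dicts, best first, with "conf" (0 to 1); they miss things now and then, are a little off and sometimes report something else, mostly with a low value. They report only what shows in the picture. A call takes as long as a camera call.
- bot.recognise(picture, label): "point" ([x, y, z] in mm, in world coordinates, good to about 4 mm: the middle of the surface that is visible of it).
- bot.outline_of(picture, label): "region" (384x512 bool, what is visible of it).
- bot.spot_point(picture, label): "point" ([x, y, z] in mm, in world coordinates, good to about 4 mm: a listed point, or the origin of a listed thing).
The state is a dict: "time_s": time; "joints": joint angles; "joint_vel": joint speeds; "tau": joint torques, N m; "tcp_pos": TCP position; "eef_rot": TCP orientation; "wrist_force": force on the tool from outside, world axes, zero at the start; "ft_torque": the same for the moment, N m; "width": finger opening in mm.
Only numpy, scipy, OpenCV 4.12 (cv2) and the standard library are available. Lean on these libraries where they do the work, as an engineer would, in place of code of your own. Each camera call takes 0.05 s, during which the arm holds its last target.

TASK

The next run is 472 lunch boxes: roll the three wheels of the counter console with a light fingertip until they click in at 4, 7 and 2, from left to right as seen from the robot, then, with the wheels let go, press the green button all the way in to load the count and let it spring back. Never push on the wheels with more than 15 N, leave the wheels showing 4 7 2, and do not disturb the things around it.

Things in the scene. Friction and masses are not known exactly. Their poses are not given: they have to be found in the camera images.
- console: grey counter console fixed on the table, 150 mm (x) by 270 mm (y), flat deck 75 mm above the table; origin under its centre on the table, x away from the robot, y left, z up. Three black setting wheels stand up out of its deck side by side at x = 0, y = +78 (left), +32 (middle), -14 mm (right), and a green button at y = -90 mm. A push of 15 N or more on wheels or case damages it.
- wheel_left (a joint): turn of the left wheel, rad: digit d (0 to 9) stands straight up when it is d x 0.6283 (whole turns of 6.283 more or less show the same digit). It grows, and the digit goes up, as the top is rolled away from the robot (console +x). Let go, the wheel clicks into the nearest digit.
- axle_left (a point): nominal middle of the left wheel's axle, at console (0, 78, 62) mm; axes as the console's. Each wheel is a smooth, rubber-coated black drum, 68 mm diameter, 20 mm wide, axle along y. White digits 0 to 9 run round the rim 36 degrees (21 mm of rim) apart, upright for someone at the robot; the one straight up between two yellow marks counts.
- wheel_middle (a joint): turn of the middle wheel, rad: digit d (0 to 9) stands straight up when it is d x 0.6283 (whole turns of 6.283 more or less show the same digit). It grows, and the digit goes up, as the top is rolled away from the robot (console +x). Let go, the wheel clicks into the nearest digit.
- axle_middle (a point): nominal middle of the middle wheel's axle, at console (0, 32, 62) mm; axes as the console's. Worn seats: each wheel's top nominally stands 96 mm above the table (21 mm above the deck) but may be up to 8 mm higher or lower, each wheel differently and not shown by this point; feel for it.
- wheel_right (a joint): turn of the right wheel, rad: digit d (0 to 9) stands straight up when it is d x 0.6283 (whole turns of 6.283 more or less show the same digit). It grows, and the digit goes up, as the top is rolled away from the robot (console +x). Let go, the wheel clicks into the nearest digit.
- axle_right (a point): nominal middle of the right wheel's axle, at console (0, -14, 62) mm; axes as the console's. Each wheel is sprung: after about 1 N it sinks 1 mm per 5 N, to a stop at 9 mm. Rolling it over a click takes about 3.5 N along the rim, by friction under a fingertip (coefficient about 1): a press of 6 to 11 N does it.
- load_button_top (a point): middle of the top of the green round push button (28 mm across) in a black housing on the deck, at console x = 0, y = -90 mm; z up. It needs about 5 N to go fully down.
- load_button (a joint): travel of the green button in m: 0 up, 0.006 fully down; it springs back
- soup_tin: steel food tin with lid, 100 mm across, 85 mm high; loose bystander, origin under it at its middle
- rice_tin: steel food tin with lid, 108 mm across, 70 mm high; loose bystander, origin under it at its middle
- lunch_box_blue: clear lunch box with blue lid, 126 x 166 x 58 mm; loose bystander, origin under it at its middle
- lunch_box_grey: clear lunch box with grey lid, 126 x 166 x 58 mm; loose bystander, origin under it at its middle
- tea_cup: white mug, 76 mm across, 80 mm high; loose bystander, origin under it at its middle
- side_bowl: white bowl, 130 mm across, 55 mm high; loose bystander, origin under it at its middle
- serving_spoon: steel serving spoon lying flat; loose bystander, origin under it at its middle

How it is judged:
By the outcome, as a careful person would: the job done as asked, in the order asked, and still so for the second after the job is handed in, with the robot touching nothing.
It also fails if it takes over 69 s, if anything falls off the work surface, if the arm or the gripper's body presses on something with over 40 N, if the wrist force passes 120 N, or if a joint passes its speed limit or range.

## Working session

There is one attempt and no reset: what is moved stays moved. The work goes in short steps, Python scripts to look and compute and a tool call to move; the robot and the scene stay as the last step left them, time stands still between calls to the robot, and variables do not carry over. Pictures are saved under pics/ and viewed, and the job is handed in when it is done.

Besides the shell and the picture viewer there is one more tool, called as name(argument=value, ...) on one line, values as JSON. carry_out: Moves the arm, as the interface text tells. Its arguments: {"type":"object","properties":{"delta_pos":{"type":"array","items":{"type":"array","items":{"type":"number"}}},"rotation":{"type":"array","items":{"type":"array","items":{"type":"number"}}},"grip":{"type":"number"},"squeeze":{"type":"number"}},"required":["delta_pos","rotation"]}

```bash
mkdir -p pics; cat > h.py <<'E'
from workcell import bot
import numpy as np, cv2
from scipy.spatial.transform import Rotation as R
def save(p,n):
    cv2.imwrite('pics/'+n+'.png',p['image'][:,:,::-1])
def K(p):
    f=p['image'].shape[0]/2/np.tan(np.radians(p['fov_y']/2)); return np.array([[f,0,p['cx']],[0,f,p['cy']],[0,0,1.]])
def campose(p,s=None):
    if 'pose' in p: return np.array(p['pose'])
    s=s or bot.observe(); T=np.eye(4);T[:3,:3]=R.from_rotvec(s['eef_rot']).as_matrix();T[:3,3]=s['tcp_pos'];return T@np.array(p['tool_from_camera'])
def proj(p,T,X):
    Ti=np.linalg.inv(T);r=cv2.Rodrigues(Ti[:3,:3])[0]
    return cv2.projectPoints(np.array(X,float).reshape(-1,3),r,Ti[:3,3],K(p),np.array(p['D'],float))[0].reshape(-1,2)
def ray(p,T,uv,z):
    q=cv2.undistortPoints(np.array(uv,float).reshape(-1,1,2),K(p),np.array(p['D'],float)).reshape(-1,2)
    d=np.c_[q,np.ones(len(q))]@T[:3,:3].T; o=T[:3,3]
    return o+d*((z-o[2])/d[:,2])[:,None]
E
python3 - <<'E'
from h import *
s=bot.observe();print(s)
for n in ['scene','top','wrist']:
    p=bot.snapshot(n);save(p,n+'0')
    if n!='wrist':
        for l in ['axle_left','axle_middle','axle_right','load_button_top','console']:
            r=bot.spot_point(p,l);print(n,l,[(np.round(a['point'],1),round(a['conf'],2)) for a in r[:2]])
    else: print(p['tool_from_camera'],p['fov_y'])
E
```

```text
{'time_s': 0.0, 'joints': array([-1.37477344e+00,  2.59329921e-01,  1.53606061e+00, -2.40005425e-05,
        1.34795033e+00, -2.02792435e-01]), 'joint_vel': array([-0.00070953,  0.00042846,  0.00047958,  0.00063692,  0.0008832 ,
        0.00079708]), 'tau': array([ 3.63935646e-05, -4.37314546e+01, -2.84007329e+01,  7.19441450e-02,
        4.12504049e-02, -1.35675182e-04]), 'tcp_pos': array([ 213.49846165, -506.33072015,  231.83371517]), 'eef_rot': array([-1.37063108,  0.91146702, -0.90941148]), 'wrist_force': array([ 0.43715619, -0.47111853, -0.09144382]), 'ft_torque': array([-0.0298811 ,  0.03002893,  0.01035477]), 'width': 92.78254636381058}
scene axle_left [(array([530. ,   0. ,  61.2]), 0.73)]
scene axle_middle [(array([535.6, -38.4,  65.3]), 0.93), (array([778.9, 118.8,  -1.9]), 0.56)]
scene axle_right [(array([542.3, -86. ,  61. ]), 0.66)]
scene load_button_top [(array([ 548.1, -161.6,   96.1]), 0.4), (array([529. ,   1.3,  64. ]), 0.33)]
scene console [(array([541.1, -71.7,   2.9]), 0.92)]
top axle_left [(array([533. ,   9.3,  61.6]), 0.58)]
top axle_middle [(array([536.7, -39.4,  62.7]), 0.78)]
top axle_right [(array([543.9, -85.4,  65. ]), 0.62)]
top load_button_top [(array([ 549. , -161.7,   95.4]), 0.66)]
top console [(array([536.6, -73.3,   3.9]), 0.94)]
[[ 9.99999320e-01 -2.89291328e-04 -1.12934613e-03  6.32156888e-01]
 [ 1.02062965e-03 -2.50915443e-01  9.68008470e-01 -1.52111350e+02]
 [-5.63406840e-04 -9.68008965e-01 -2.50914977e-01  6.88544337e+01]
 [ 0.00000000e+00  0.00000000e+00  0.00000000e+00  1.00000000e+00]] 60.44346633100963
```

View pictures.

View pics/scene0.png

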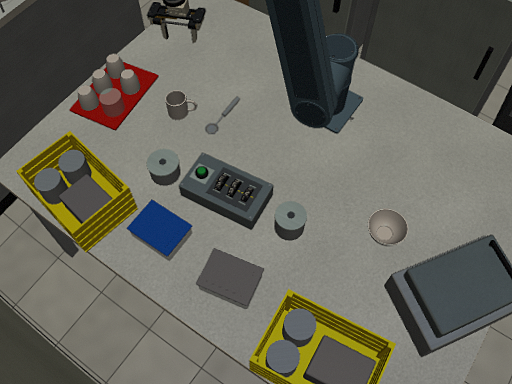

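View pics/top0.png

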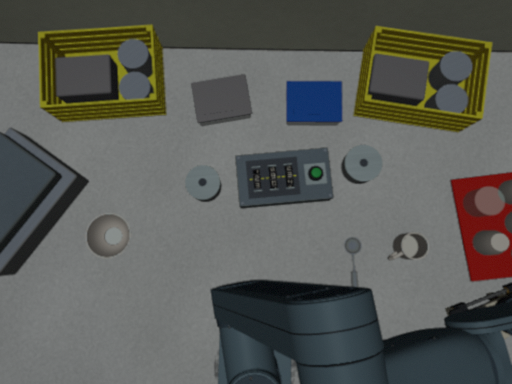

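```bash
python3 - <<'E'
from h import *
for n in ['top','scene']:
    p=bot.snapshot(n);T=campose(p);print(n,T[:3,3].round(),K(p)[0,0])
    c=proj(p,T,[[537,-39,96]])[0];print(c)
    x,y=c.astype(int); h=55;im=p['image'][max(0,y-h):y+h+10,x-75:x+75];im=cv2.resize(im,None,fx=5,fy=5,interpolation=cv2.INTER_CUBIC)
    cv2.imwrite(f'pics/{n}crop.png',im[:600,:800,::-1])
    s=bot.observe();print(R.from_rotvec(s['eef_rot']).as_matrix().round(3), s['time_s'])
E
```

```text
top [ 323.    7. 1318.] 439.4327030383795
[272.57724154 174.86278768]
[[ 0.388  0.     0.922]
 [-0.922 -0.     0.388]
 [ 0.    -1.     0.   ]] 0.7
scene [1158.  464. 1433.] 494.63111438354906
[233.45712319 186.08610906]
[[ 0.388 -0.     0.922]
 [-0.922 -0.     0.388]
 [ 0.    -1.    -0.   ]] 0.75
```

View pics/topcrop.png

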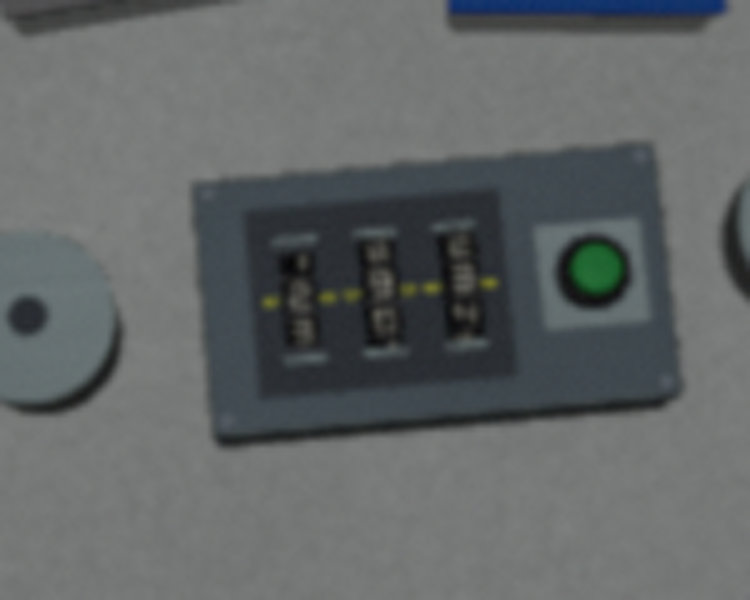

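View pics/scenecrop.png

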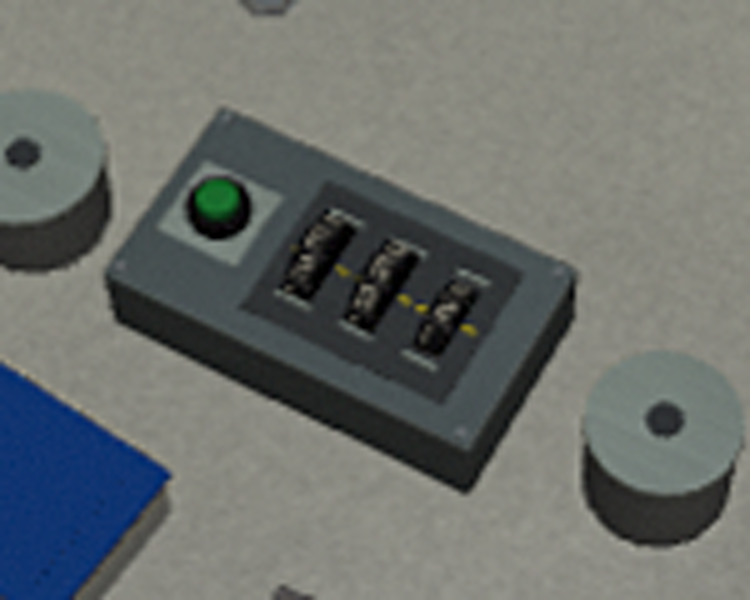

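```bash
python3 - <<'E'
from h import *
p=bot.snapshot('top');T=campose(p)
px=np.array([[195,183],[652,145],[681,390],[217,436]])/5+[197,119]
X=ray(p,T,px,75);print(X.round(1))
b=ray(p,T,[[597/5+197,267/5+119]],95);print('button',b)
m=np.array([[270,302],[488,283]])/5+[197,119];print('marks',ray(p,T,m,78))
yv=X[0]-X[1]+X[3]-X[2];print('yaw',np.degrees(np.arctan2(-yv[0],yv[1])),'centre',X.mean(0), np.linalg.norm(X[0]-X[1]),np.linalg.norm(X[0]-X[3]))
E
```

```text
[[ 594.9   66.6   75. ]
 [ 622.4 -196.3   75. ]
 [ 480.4 -212.5   75. ]
 [ 448.5   50.2   75. ]]
button [[ 546.69677789 -162.18694772   95.        ]]
marks [[ 525.74308672   21.73501752   78.        ]
 [ 539.29338356 -102.53679698   78.        ]]
yaw 6.445383162082338 centre [536.54960279 -73.00762189  75.        ] 264.3490063201541 147.35130542657478
```

carry_out(delta_pos=[[-5.53,0,11.1],[-5.53,0,11.1],[-5.53,0,11.1],[-5.53,0,11.1],[-5.53,0,11.1],[-5.53,0,11.1],[-5.53,0,11.1],[-5.53,0,11.1],[-5.53,0,11.1],[-5.53,0,11.1],[-5.53,0,11.1],[-5.53,0,11.1]], rotation=[[0,3.28,0],[0,3.28,0],[0,3.28,0],[0,3.28,0],[0,3.28,0],[0,3.28,0],[0,3.28,0],[0,3.28,0],[0,3.28,0],[0,3.28,0],[0,3.28,0],[0,3.28,0]], grip=-1, squeeze=10)

```text
time_s: 1.8
tcp_pos: [538.0, -128.6, 232.9]
eef_rot: [-1.26, 1.125, -1.126]
wrist_force: [0.5, -1.3, -0.3]
width: 17.5
```

```bash
cat > look.py <<'E'
from h import *
import sys
s=bot.observe();p=bot.snapshot('wrist');im=cv2.resize(p['image'],None,fx=1.5,fy=1.5,interpolation=cv2.INTER_CUBIC)
cv2.imwrite('pics/'+sys.argv[1]+'.png',im[:,:,::-1]);np.save('pics/'+sys.argv[1],p['image'])
print(s['time_s'],s['tcp_pos'].round(1),R.from_rotvec(s['eef_rot']).as_matrix().round(3).tolist(),s['wrist_force'].round(2),s['width'].round(1))
T=campose(p,s)
for l in ['axle_left','axle_middle','axle_right','load_button_top']:
    r=bot.spot_point(p,l);print(l,[(np.round(a['point'],1),round(a['conf'],2)) for a in r[:1]])
E
python3 look.py w1
```

```text
Traceback (most recent call last):
  File "look.py", line 5, in <module>
    print(s['time_s'],s['tcp_pos'].round(1),R.from_rotvec(s['eef_rot']).as_matrix().round(3).tolist(),s['wrist_force'].round(2),s['width'].round(1))
                                                                                                                                ^^^^^^^^^^^^^^^^
AttributeError: 'float' object has no attribute 'round'
```

View pics/w1.png

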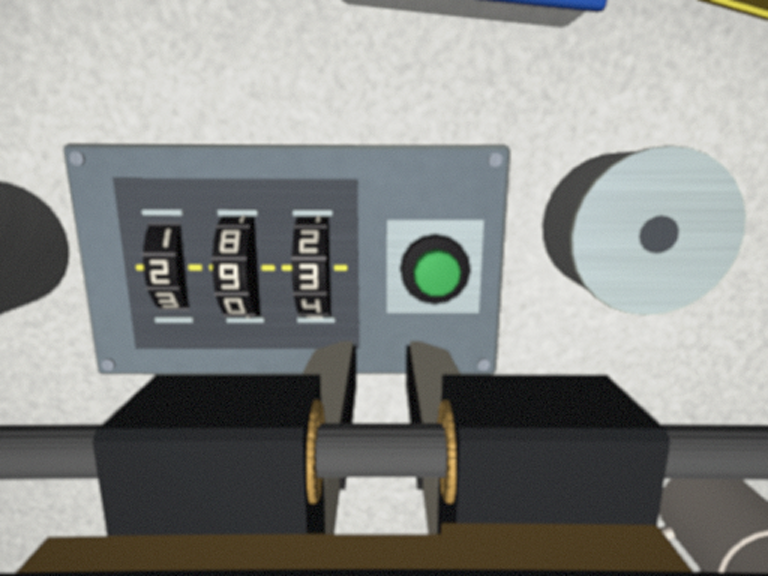

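```bash
sed -i "s/s\['width'\].round(1)/round(s['width'],1)/" look.py; python3 look.py w2; python3 - <<'E'
from h import *
s=bot.observe();p=bot.snapshot('wrist');T=campose(p,s)
# deck corners (w1 pixels /1.5)
px=np.array([[66,147],[509,147],[495,373],[98,373]])/1.5
X=ray(p,T,px,75);print(X.round(1),X.mean(0))
yv=X[0]-X[1]+X[3]-X[2];print('yaw',np.degrees(np.arctan2(-yv[0],yv[1])), np.linalg.norm(X[0]-X[1]),np.linalg.norm(X[0]-X[3]))
m=np.array([[139,268],[341,268],[266,268],[286,268],[195,268],[210,268]])/1.5
print(ray(p,T,m,76).round(1))
print(ray(p,T,np.array([[437,275]])/1.5,95))
E
```

```text
1.85 [ 541.9 -122.8  232.8] [[0.116, 0.004, 0.993], [-0.993, 0.004, 0.116], [-0.003, -1.0, 0.005]] [2.72 2.84 0.36] 13.5
axle_left [(array([532. ,   4.7,  61.9]), 0.89)]
axle_middle [(array([537. , -38.4,  60.8]), 0.74)]
axle_right [(array([541.7, -86.4,  67.6]), 0.84)]
load_button_top [(array([ 544. , -163.4,   94.6]), 0.64)]
[[ 593.8   62.8   75. ]
 [ 623.9 -199.2   75. ]
 [ 479.  -215.7   75. ]
 [ 449.6   48.9   75. ]] [536.58088519 -75.80562202  75.        ]
yaw 6.4352609779960686 263.67704579093754 144.86314768634276
[[ 525.1   20.8   76. ]
 [ 539.4 -106.    76. ]
 [ 534.1  -58.7   76. ]
 [ 535.5  -71.3   76. ]
 [ 529.1  -14.1   76. ]
 [ 530.1  -23.5   76. ]]
[[ 545.63988835 -164.67586041   95.        ]]
```

View pics/w2.png

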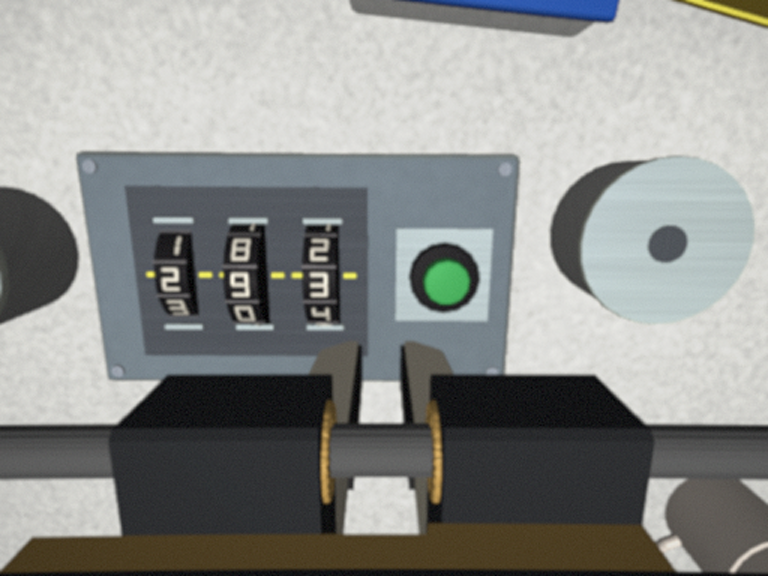

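carry_out(delta_pos=[[0,0,0],[0,0,0],[0,0,0],[0,0,0],[0,0,0]], rotation=[[0,0,0],[0,0,0],[0,0,0],[0,0,0],[0,0,0]])

```text
time_s: 2.57
tcp_pos: [536.7, -131.0, 232.7]
eef_rot: [-1.26, 1.126, -1.127]
wrist_force: [-0.5, -0.4, 0.3]
width: 0.4
```

```bash
python3 look.py w3
```

```text
2.5667 [ 536.7 -131.   232.7] [[0.111, 0.0, 0.994], [-0.994, -0.0, 0.111], [0.0, -1.0, 0.0]] [-0.52 -0.38  0.3 ] 0.4
axle_left [(array([534.7,   5.5,  62.1]), 0.65)]
axle_middle [(array([535.4, -37.6,  61.6]), 0.91)]
axle_right [(array([541.7, -82.6,  64.6]), 0.59)]
load_button_top [(array([ 548.2, -161.2,   91.3]), 0.56)]
```

View pics/w3.png

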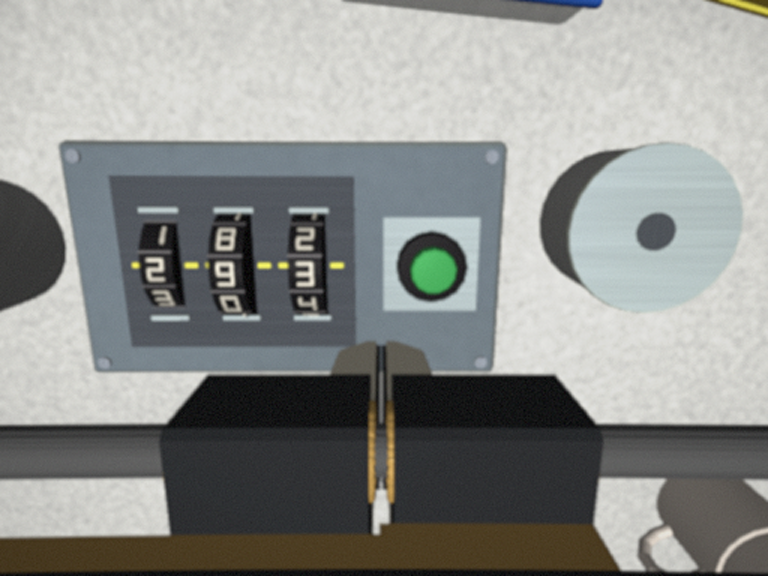

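```bash
python3 - <<'E'
from h import *
s=bot.observe();p=bot.snapshot('wrist');T=campose(p,s)
px=np.array([[60,143],[506,143],[492,370],[95,370]])/1.5
X=ray(p,T,px,75);print(X.round(1),X.mean(0))
yv=X[0]-X[1]+X[3]-X[2];print('yaw',np.degrees(np.arctan2(-yv[0],yv[1])), np.linalg.norm(X[0]-X[1]),np.linalg.norm(X[0]-X[3]))
m=np.array([[132,265.5],[344,265.5]])/1.5
print(ray(p,T,m,76).round(1))
print(ray(p,T,np.array([[434,270]])/1.5,95))
c=X.mean(0)[:2]; a=np.radians(6.4); Rm=np.array([[np.cos(a),-np.sin(a)],[np.sin(a),np.cos(a)]])
for y in [78,32,-14,-90]:
    print(y,(c+Rm@[0,y]).round(1))
    if y>0 or y==-14: print(proj(p,T,[np.r_[c+Rm@[0,y],96],np.r_[c+Rm@[0,y],75]])*1.5)
# finger-tip location in image, TCP+14
Tt=T@np.linalg.inv(np.array(p['tool_from_camera']))
print('tip',proj(p,T,[(Tt@[0,14,dz,1])[:3] for dz in(-7.5,0,7.5)])*1.5)
E
```

```text
[[ 596.3   67.1   75. ]
 [ 626.7 -196.2   75. ]
 [ 481.6 -212.6   75. ]
 [ 452.2   51.6   75. ]] [539.21822444 -72.54037242  75.        ]
yaw 6.471460934980855 265.0473869330466 144.98842168372192
[[ 526.9   26.    76. ]
 [ 542.  -107.    76. ]]
[[ 549.17660017 -161.71415935   95.        ]]
78 [530.5   5. ]
[[151.55080009 269.98994397]
 [166.49554558 263.24458584]]
32 [535.7 -40.7]
[[229.56715639 270.10647273]
 [239.38030786 263.36621057]]
-14 [540.8 -86.5]
[[307.04351048 270.19297561]
 [311.82432218 263.45424439]]
-90 [ 549.3 -162. ]
tip [[379.11970933 383.12283638]
 [379.09315919 363.87636524]
 [379.06593989 344.23504215]]
```

carry_out(delta_pos=[[-1.08,0.5,0.475],[-1.08,1.2,0.475],[-1.08,2.0,0.475],[-1.08,2.5,0.475],[-1.08,2.7,0.475],[-1.08,2.7,0.475],[-1.08,2.7,0.475],[-1.08,2.7,0.475]], rotation=[[0,0,0],[0,0,0],[0,0,0],[0,0,0],[0,0,0],[0,0,0],[0,0,0],[0,0,0]])

```text
time_s: 3.53
tcp_pos: [552.1, -86.1, 126.4]
eef_rot: [-1.259, 1.124, -1.128]
wrist_force: [0.9, -0.4, 0.7]
width: 0.6
```

```bash
python3 look.py w4
```

```text
3.5333 [552.1 -86.1 126.4] [[0.112, 0.003, 0.994], [-0.994, -0.001, 0.112], [0.001, -1.0, 0.003]] [ 0.87 -0.4   0.74] 0.6
axle_left [(array([531.5,   7.6,  60.8]), 0.55)]
axle_middle [(array([536.8, -41.5,  61.8]), 0.93)]
axle_right []
load_button_top [(array([ 549.7, -161.8,   94.3]), 0.64)]
```

View pics/w4.png

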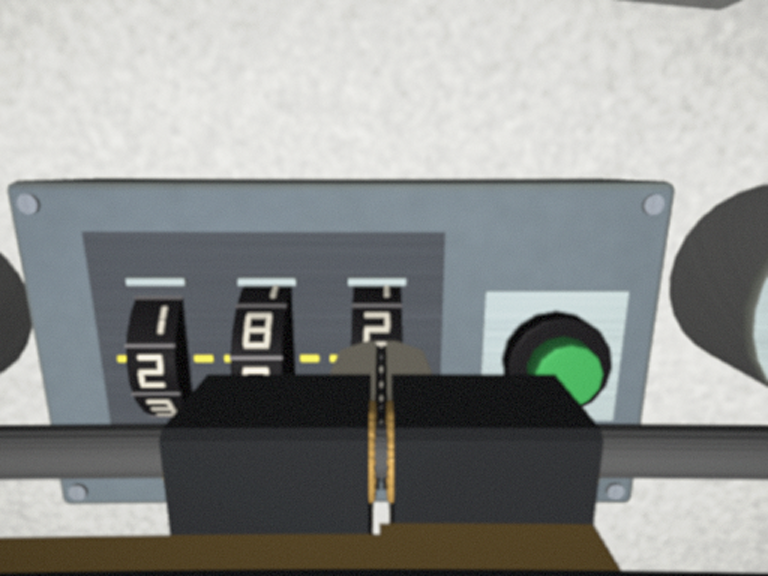

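carry_out(delta_pos=[[0,0.06,0],[0,0.12,0],[0,0.16,0],[0,0.16,0],[0,0.16,0]], rotation=[[0,0,0],[0,0,0],[0,0,0],[0,0,0],[0,0,0]])

```text
time_s: 4.2
tcp_pos: [550.7, -85.5, 118.0]
eef_rot: [-1.261, 1.126, -1.125]
wrist_force: [-0.1, 0.1, 0.0]
width: 0.5
```

carry_out(delta_pos=[[0,0.0125,0],[0,0.025,0],[0,0.0375,0],[0,0.0375,0]], rotation=[[0,0,0],[0,0,0],[0,0,0],[0,0,0]])

```text
time_s: 4.53
tcp_pos: [551.0, -85.6, 116.8]
eef_rot: [-1.26, 1.126, -1.126]
wrist_force: [-0.2, -0.6, 1.1]
width: 0.4
```

carry_out(delta_pos=[[0,0.0125,0],[0,0.025,0],[0,0.0375,0],[0,0.0375,0]], rotation=[[0,0,0],[0,0,0],[0,0,0],[0,0,0]])

```text
time_s: 4.87
tcp_pos: [551.2, -85.6, 115.8]
eef_rot: [-1.26, 1.125, -1.126]
wrist_force: [-0.3, -0.1, 5.4]
width: 0.3
```

carry_out(delta_pos=[[0,0.01,0],[0,0.018,0],[0,0.018,0],[0,0.018,-0.03],[0,0.018,-0.07],[0,0.018,-0.11],[0,0.018,-0.15]], rotation=[[0,0,0],[0,0,0],[0,0,0],[0,0,0],[0,0,0],[0,0,0],[0,0,0]])

```text
time_s: 5.45
tcp_pos: [547.2, -86.3, 115.9]
eef_rot: [-1.257, 1.122, -1.129]
wrist_force: [2.7, 1.4, 5.1]
width: 0.4
```

carry_out(delta_pos=[[0,0.015,0],[0,0.018,-0.03],[0,0.018,-0.06]], rotation=[[0,0,0],[0,0,0],[0,0,0]])

```text
time_s: 5.7
tcp_pos: [544.7, -86.6, 115.5]
eef_rot: [-1.257, 1.122, -1.129]
wrist_force: [2.0, 1.5, 8.5]
width: 0.7
```

carry_out(delta_pos=[[0,0,-0.04],[0,0,-0.08],[0,0,-0.12],[0,0,-0.16]], rotation=[[0,0,0],[0,0,0],[0,0,0],[0,0,0]])

```text
time_s: 6.03
tcp_pos: [537.4, -87.3, 115.2]
eef_rot: [-1.259, 1.123, -1.128]
wrist_force: [0.4, 1.3, 9.0]
width: 0.5
```

carry_out(delta_pos=[[0,0,-0.04],[0,0,-0.08],[0,0,-0.12],[0,0,-0.165],[0,0,-0.165]], rotation=[[0,0,0],[0,0,0],[0,0,0],[0,0,0],[0,0,0]])

```text
time_s: 6.45
tcp_pos: [530.1, -88.1, 115.0]
eef_rot: [-1.259, 1.124, -1.127]
wrist_force: [-2.5, 1.2, 8.9]
width: 0.0
```

```bash
python3 look.py w5
```

```text
6.45 [530.1 -88.1 115. ] [[0.112, 0.002, 0.994], [-0.994, -0.001, 0.112], [0.001, -1.0, 0.002]] [-2.45  1.18  8.93] 0.0
axle_left [(array([535. ,   4.4,  60.1]), 0.92)]
axle_middle [(array([536.9, -36. ,  62.8]), 0.68)]
axle_right []
load_button_top [(array([ 543.7, -160.5,   94. ]), 0.69)]
```

View pics/w5.png

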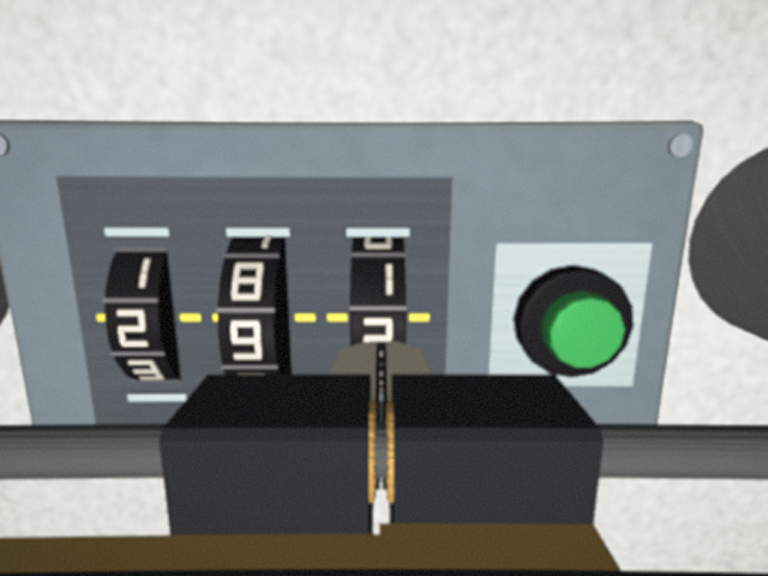

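carry_out(delta_pos=[[0,-0.12,0],[0,-0.25,0],[-0.3,-0.25,0.1],[-0.9,-0.25,0.4],[-1.15,-0.25,0.54],[-1.15,-0.22,0.54],[-1.15,-0.22,0.54],[-1.15,-0.22,0.54]], rotation=[[0,0,0],[0,0,0],[0,0,0],[0,0,0],[0,0,0],[0,0,0],[0,0,0],[0,0,0]])

```text
time_s: 7.37
tcp_pos: [545.6, -39.9, 122.2]
eef_rot: [-1.262, 1.126, -1.125]
wrist_force: [0.0, 0.6, -0.3]
width: 0.6
```

```bash
python3 look.py w6
```

```text
7.3667 [545.6 -39.9 122.2] [[0.113, -0.001, 0.994], [-0.994, -0.0, 0.113], [0.0, -1.0, -0.001]] [ 0.05  0.65 -0.26] 0.6
axle_left [(array([531.6,   5.2,  63.1]), 0.93)]
axle_middle [(array([516.6, 163.6,  -4.9]), 0.69)]
axle_right [(array([540.3, -86.9,  66.7]), 0.6)]
load_button_top [(array([ 545. , -161.9,   94.5]), 0.86)]
```

View pics/w6.png

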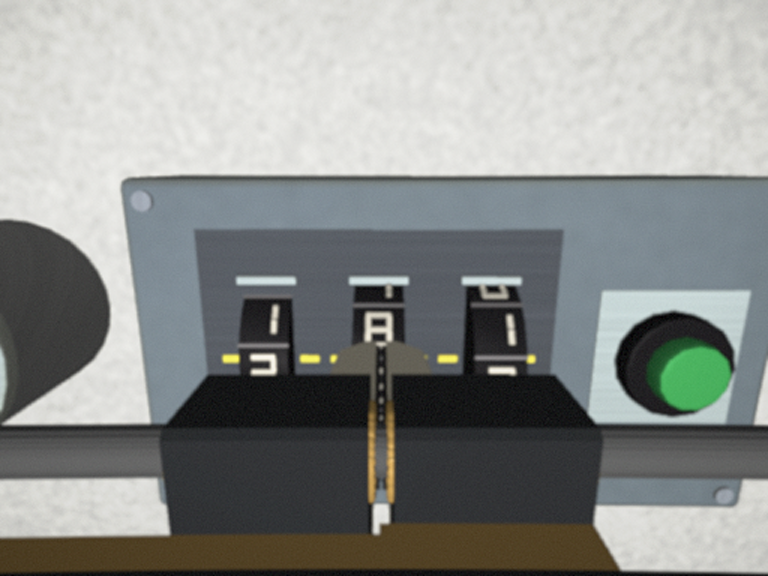

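carry_out(delta_pos=[[0,0.05,0],[0,0.09,0],[0,0.11,0],[0,0.11,0]], rotation=[[0,0,0],[0,0,0],[0,0,0],[0,0,0]])

```text
time_s: 7.95
tcp_pos: [545.7, -39.9, 117.9]
eef_rot: [-1.261, 1.127, -1.126]
wrist_force: [0.3, -0.4, -0.6]
width: 0.7
```

carry_out(delta_pos=[[0,0.015,0],[0,0.03,0],[0,0.035,0],[0,0.035,0]], rotation=[[0,0,0],[0,0,0],[0,0,0],[0,0,0]])

```text
time_s: 8.28
tcp_pos: [546.1, -39.8, 117.1]
eef_rot: [-1.26, 1.125, -1.126]
wrist_force: [-0.3, 0.2, 2.6]
width: 0.4
```

carry_out(delta_pos=[[0,0.02,0],[0,0.035,0],[0,0.035,0]], rotation=[[0,0,0],[0,0,0],[0,0,0]])

```text
time_s: 8.53
tcp_pos: [546.3, -39.9, 116.1]
eef_rot: [-1.26, 1.125, -1.127]
wrist_force: [-0.9, -0.3, 7.2]
width: 0.6
```

carry_out(delta_pos=[[0,0.006,-0.03],[0,0.012,-0.07],[0,0.018,-0.11],[0,0.018,-0.15],[0,0.018,-0.19]], rotation=[[0,0,0],[0,0,0],[0,0,0],[0,0,0],[0,0,0]])

```text
time_s: 8.95
tcp_pos: [540.8, -40.7, 116.3]
eef_rot: [-1.256, 1.121, -1.129]
wrist_force: [2.6, 0.9, 7.7]
width: 0.4
```

carry_out(delta_pos=[[0,0,-0.04],[0,0,-0.08],[0,0,-0.12],[0,0,-0.16]], rotation=[[0,0,0],[0,0,0],[0,0,0],[0,0,0]])

```text
time_s: 9.28
tcp_pos: [533.4, -41.4, 116.0]
eef_rot: [-1.258, 1.123, -1.128]
wrist_force: [-1.1, 0.7, 8.5]
width: 0.4
```

carry_out(delta_pos=[[0,0,-0.04],[0,0,-0.08],[0,0,-0.12],[0,0,-0.16],[0,0,-0.19],[0,0,-0.19]], rotation=[[0,0,0],[0,0,0],[0,0,0],[0,0,0],[0,0,0],[0,0,0]])

```text
time_s: 9.78
tcp_pos: [525.0, -42.3, 115.8]
eef_rot: [-1.259, 1.124, -1.127]
wrist_force: [-1.0, 0.9, 8.1]
width: 0.6
```

carry_out(delta_pos=[[0,-0.1,0],[0,-0.17,0.02],[0,-0.17,0.28],[0,-0.17,0.54],[0,-0.17,0.54],[0,-0.11,0.54],[0,-0.06,0.54],[0,-0.04,0.54],[0,-0.02,0.54],[0,-0.015,0.54],[0,-0.015,0.54]], rotation=[[0,0,0],[0,0,0],[0,0,0],[0,0,0],[0,0,0],[0,0,0],[0,0,0],[0,0,0],[0,0,0],[0,0,0],[0,0,0]])

```text
time_s: 10.7
tcp_pos: [546.2, -39.9, 116.1]
eef_rot: [-1.259, 1.125, -1.127]
wrist_force: [0.4, 0.5, 7.5]
width: 0.6
```

```bash
python3 look.py w7
```

```text
10.7 [546.2 -39.9 116.1] [[0.112, 0.001, 0.994], [-0.994, -0.0, 0.112], [0.0, -1.0, 0.001]] [0.37 0.47 7.48] 0.6
axle_left [(array([535.1,   4.3,  64.5]), 0.65)]
axle_middle []
axle_right [(array([539.9, -86.6,  65. ]), 0.61)]
load_button_top [(array([ 547.8, -158.7,   93.5]), 0.89)]
```

View pics/w7.png

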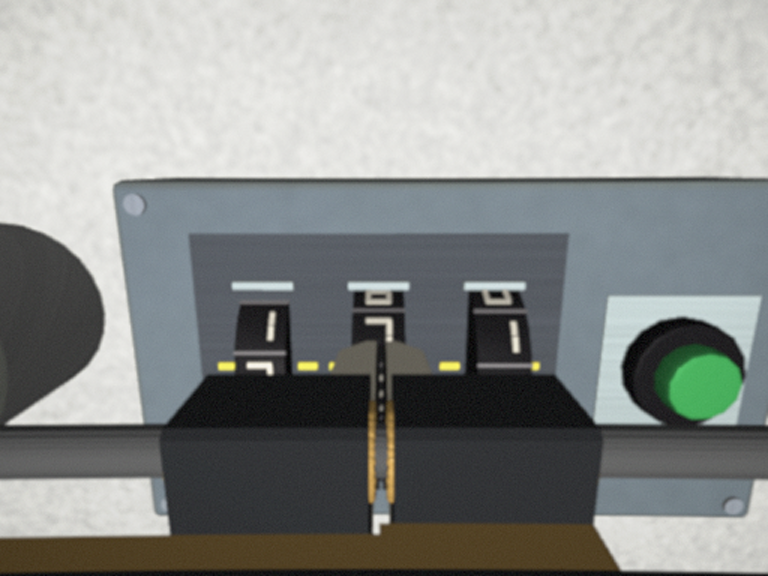

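Middle now shows 7 next above the finger (so 8 is up). I'll stroke again by the same amount.

carry_out(delta_pos=[[0,0.006,-0.03],[0,0.012,-0.07],[0,0.018,-0.11],[0,0.018,-0.15],[0,0.018,-0.19]], rotation=[[0,0,0],[0,0,0],[0,0,0],[0,0,0],[0,0,0]])

```text
time_s: 11.37
tcp_pos: [540.3, -40.7, 116.2]
eef_rot: [-1.257, 1.122, -1.129]
wrist_force: [2.5, 0.9, 8.1]
width: 0.3
```

carry_out(delta_pos=[[0,0,-0.04],[0,0,-0.08],[0,0,-0.12],[0,0,-0.16]], rotation=[[0,0,0],[0,0,0],[0,0,0],[0,0,0]])

```text
time_s: 11.7
tcp_pos: [532.8, -41.4, 115.9]
eef_rot: [-1.258, 1.124, -1.128]
wrist_force: [-0.8, 1.3, 8.8]
width: 0.1
```

carry_out(delta_pos=[[0,0,-0.04],[0,0,-0.08],[0,0,-0.12],[0,0,-0.16],[0,0,-0.19],[0,0,-0.19]], rotation=[[0,0,0],[0,0,0],[0,0,0],[0,0,0],[0,0,0],[0,0,0]])

```text
time_s: 12.2
tcp_pos: [524.9, -42.3, 115.8]
eef_rot: [-1.259, 1.124, -1.127]
wrist_force: [-0.0, 1.7, 7.8]
width: 0.4
```

carry_out(delta_pos=[[0,-0.12,0],[0,-0.22,0],[-0.3,-0.22,0],[-0.9,-0.22,0],[-1.15,-0.22,0],[-1.15,-0.18,0],[-1.15,-0.14,0],[-1.15,-0.1,0],[-1.15,-0.1,0]], rotation=[[0,0,0],[0,0,0],[0,0,0],[0,0,0],[0,0,0],[0,0,0],[0,0,0],[0,0,0],[0,0,0]])

```text
time_s: 12.95
tcp_pos: [519.1, 3.0, 118.0]
eef_rot: [-1.261, 1.127, -1.126]
wrist_force: [0.4, 0.0, -0.6]
width: 0.4
```

```bash
python3 look.py w8
```

```text
12.95 [519.1   3.  118. ] [[0.112, -0.001, 0.994], [-0.994, -0.0, 0.112], [0.0, -1.0, -0.001]] [ 0.42  0.01 -0.62] 0.4
axle_left [(array([532.9,   3.9,  61.9]), 0.59)]
axle_middle [(array([539.3, -37.8,  62.9]), 0.7)]
axle_right [(array([541.4, -84.2,  63.4]), 0.88)]
load_button_top []
```

View pics/w8.png

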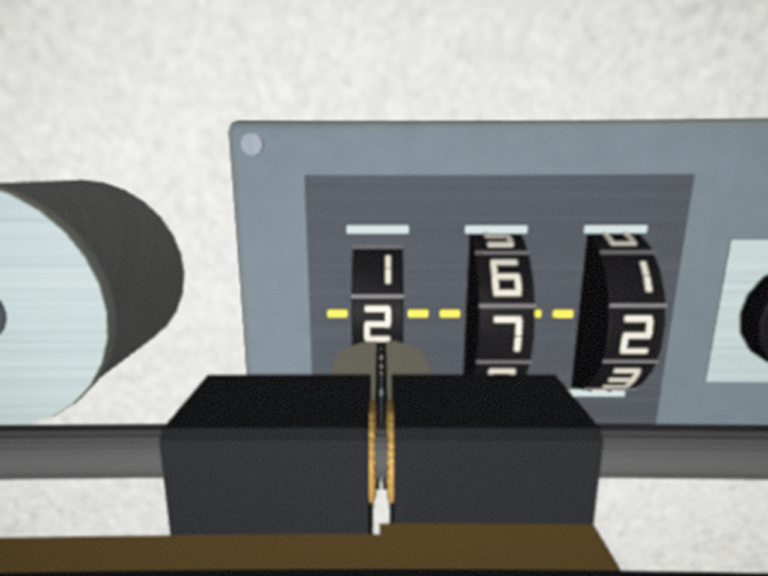

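carry_out(delta_pos=[[0,0.015,0],[0,0.03,0],[0,0.04,0],[0,0.04,0]], rotation=[[0,0,0],[0,0,0],[0,0,0],[0,0,0]])

```text
time_s: 13.53
tcp_pos: [519.2, 3.5, 116.9]
eef_rot: [-1.26, 1.126, -1.126]
wrist_force: [-1.5, 0.4, -0.0]
width: 0.5
```

```bash
python3 -c "
from h import *
print(bot.observe()['wrist_force'])"
```

```text
[-1.52943445  0.36095751 -0.01467674]
```

carry_out(delta_pos=[[0,0.015,0],[0,0.03,0],[0,0.03,0]], rotation=[[0,0,0],[0,0,0],[0,0,0]])

```text
time_s: 13.78
tcp_pos: [519.2, 3.5, 115.7]
eef_rot: [-1.26, 1.126, -1.126]
wrist_force: [0.9, 0.4, 0.1]
width: 0.2
```

carry_out(delta_pos=[[0,0.015,0],[0,0.03,0],[0,0.04,0],[0,0.04,0]], rotation=[[0,0,0],[0,0,0],[0,0,0],[0,0,0]])

```text
time_s: 14.12
tcp_pos: [519.2, 3.5, 114.1]
eef_rot: [-1.26, 1.126, -1.126]
wrist_force: [0.1, -0.0, 1.1]
width: 1.0
```

carry_out(delta_pos=[[0,0.015,0],[0,0.03,0],[0,0.04,0],[0,0.04,0]], rotation=[[0,0,0],[0,0,0],[0,0,0],[0,0,0]])

```text
time_s: 14.45
tcp_pos: [519.2, 3.5, 112.5]
eef_rot: [-1.26, 1.126, -1.126]
wrist_force: [-0.6, -0.6, 0.0]
width: 0.7
```

carry_out(delta_pos=[[0,0.015,0],[0,0.03,0],[0,0.04,0],[0,0.04,0]], rotation=[[0,0,0],[0,0,0],[0,0,0],[0,0,0]])

```text
time_s: 14.78
tcp_pos: [519.2, 3.5, 110.9]
eef_rot: [-1.26, 1.126, -1.126]
wrist_force: [0.2, -0.1, -0.5]
width: 0.9
```

carry_out(delta_pos=[[0,0.015,0],[0,0.03,0],[0,0.04,0],[0,0.04,0]], rotation=[[0,0,0],[0,0,0],[0,0,0],[0,0,0]])

```text
time_s: 15.12
tcp_pos: [519.2, 3.5, 109.3]
eef_rot: [-1.26, 1.126, -1.126]
wrist_force: [-0.1, 0.3, 0.2]
width: 0.7
```

carry_out(delta_pos=[[0,0.015,0],[0,0.03,0],[0,0.04,0],[0,0.04,0]], rotation=[[0,0,0],[0,0,0],[0,0,0],[0,0,0]])

```text
time_s: 15.45
tcp_pos: [519.2, 3.5, 107.7]
eef_rot: [-1.26, 1.126, -1.126]
wrist_force: [0.2, 0.3, 0.1]
width: 0.6
```

carry_out(delta_pos=[[0,0.015,0],[0,0.03,0],[0,0.04,0],[0,0.04,0]], rotation=[[0,0,0],[0,0,0],[0,0,0],[0,0,0]])

```text
time_s: 15.78
tcp_pos: [519.2, 3.5, 106.1]
eef_rot: [-1.26, 1.126, -1.126]
wrist_force: [0.2, 0.3, -0.3]
width: 0.3
```

carry_out(delta_pos=[[0,0.015,0],[0,0.03,0],[0,0.04,0],[0,0.04,0]], rotation=[[0,0,0],[0,0,0],[0,0,0],[0,0,0]])

```text
time_s: 16.12
tcp_pos: [519.2, 3.5, 104.5]
eef_rot: [-1.26, 1.126, -1.126]
wrist_force: [0.4, -0.5, 0.9]
width: 0.9
```

carry_out(delta_pos=[[0,0.015,0],[0,0.025,0],[0,0.025,0]], rotation=[[0,0,0],[0,0,0],[0,0,0]])

```text
time_s: 16.37
tcp_pos: [519.4, 3.5, 103.8]
eef_rot: [-1.26, 1.126, -1.126]
wrist_force: [0.6, 0.2, 2.8]
width: 0.5
```

carry_out(delta_pos=[[0,0.02,0],[0,0.035,0],[0,0.035,0]], rotation=[[0,0,0],[0,0,0],[0,0,0]])

```text
time_s: 16.62
tcp_pos: [519.6, 3.4, 102.8]
eef_rot: [-1.26, 1.125, -1.126]
wrist_force: [-2.1, -0.4, 6.9]
width: 0.5
```

carry_out(delta_pos=[[0,0.004,0.03],[0,0.008,0.07],[0,0.01,0.11],[0,0.01,0.15],[0,0.01,0.19]], rotation=[[0,0,0],[0,0,0],[0,0,0],[0,0,0],[0,0,0]])

```text
time_s: 17.03
tcp_pos: [527.2, 4.2, 102.7]
eef_rot: [-1.26, 1.125, -1.127]
wrist_force: [-1.0, -0.4, 8.2]
width: 0.7
```

carry_out(delta_pos=[[0,0,0.04],[0,0,0.08],[0,0,0.12],[0,0,0.16]], rotation=[[0,0,0],[0,0,0],[0,0,0],[0,0,0]])

```text
time_s: 17.37
tcp_pos: [534.6, 5.0, 103.0]
eef_rot: [-1.258, 1.123, -1.128]
wrist_force: [1.7, 0.8, 6.8]
width: 0.5
```

carry_out(delta_pos=[[0,0,0.04],[0,0,0.08],[0,0,0.12],[0,0,0.16],[0,0,0.19],[0,0,0.19]], rotation=[[0,0,0],[0,0,0],[0,0,0],[0,0,0],[0,0,0],[0,0,0]])

```text
time_s: 17.87
tcp_pos: [541.2, 5.8, 102.6]
eef_rot: [-1.26, 1.125, -1.127]
wrist_force: [-1.5, -0.6, 7.1]
width: 0.7
```

carry_out(delta_pos=[[0,-0.1,0],[0,-0.17,-0.02],[0,-0.17,-0.28],[0,-0.17,-0.54],[0,-0.17,-0.54]], rotation=[[0,0,0],[0,0,0],[0,0,0],[0,0,0],[0,0,0]])

```text
time_s: 18.28
tcp_pos: [516.9, 3.7, 108.1]
eef_rot: [-1.262, 1.128, -1.124]
wrist_force: [-0.3, 0.1, -0.0]
width: 0.0
```

```bash
python3 look.py w9
```

```text
18.2833 [516.9   3.7 108.1] [[0.112, -0.003, 0.994], [-0.994, 0.0, 0.112], [-0.001, -1.0, -0.003]] [-0.26  0.12 -0.01] 0.0
axle_left [(array([534.9,   7.4,  63.3]), 0.83)]
axle_middle [(array([538.9, -38.9,  63.4]), 0.86)]
axle_right [(array([539.8, -85.4,  63.7]), 0.57)]
load_button_top []
```

View pics/w9.png

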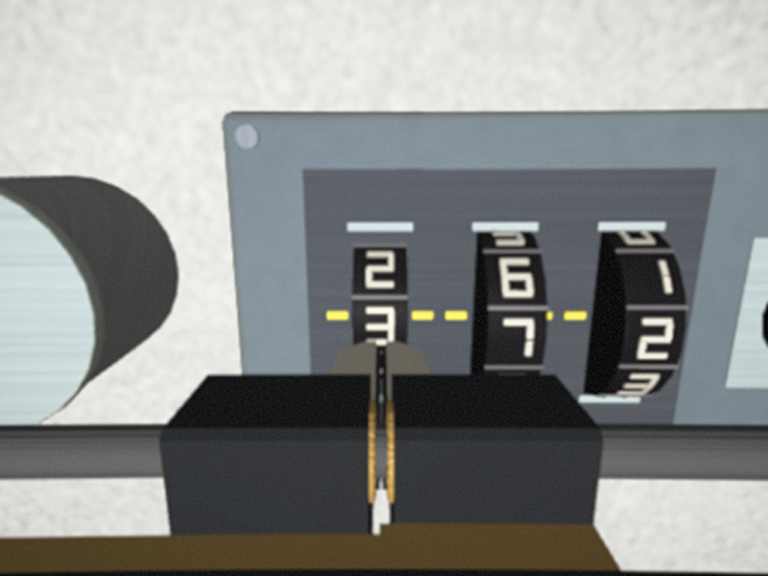

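Left is on 3 now. I'll press to the same depth and roll once more.

carry_out(delta_pos=[[0,0.06,0],[0,0.11,0],[0,0.14,0],[0,0.16,0],[0,0.165,0],[0,0.165,0]], rotation=[[0,0,0],[0,0,0],[0,0,0],[0,0,0],[0,0,0],[0,0,0]])

```text
time_s: 19.03
tcp_pos: [519.9, 3.4, 102.7]
eef_rot: [-1.26, 1.125, -1.127]
wrist_force: [-1.7, 0.5, 8.2]
width: 0.5
```

carry_out(delta_pos=[[0,0.0,0.03],[0,0.004,0.07],[0,0.005,0.11],[0,0.005,0.15],[0,0.005,0.19]], rotation=[[0,0,0],[0,0,0],[0,0,0],[0,0,0],[0,0,0]])

```text
time_s: 19.45
tcp_pos: [527.2, 4.2, 102.7]
eef_rot: [-1.26, 1.125, -1.126]
wrist_force: [-2.5, -0.6, 8.2]
width: 0.6
```

carry_out(delta_pos=[[0,0,0.04],[0,0,0.08],[0,0,0.12],[0,0,0.16]], rotation=[[0,0,0],[0,0,0],[0,0,0],[0,0,0]])

```text
time_s: 19.78
tcp_pos: [534.7, 5.0, 103.0]
eef_rot: [-1.258, 1.123, -1.128]
wrist_force: [0.6, 0.3, 7.4]
width: 0.6
```

carry_out(delta_pos=[[0,0,0.04],[0,0,0.08],[0,0,0.12],[0,0,0.16],[0,0,0.19],[0,0,0.19]], rotation=[[0,0,0],[0,0,0],[0,0,0],[0,0,0],[0,0,0],[0,0,0]])

```text
time_s: 20.28
tcp_pos: [541.5, 5.8, 102.6]
eef_rot: [-1.26, 1.125, -1.127]
wrist_force: [-0.7, -0.0, 7.0]
width: 0.3
```

carry_out(delta_pos=[[0,-0.1,0],[0,-0.3,0],[0,-0.6,-0.3],[0,-1.0,-0.54],[0,-1.2,-0.8],[0,-1.2,-0.8],[0,-1.2,-0.8]], rotation=[[0,0,0],[0,0,0],[0,0,0],[0,0,0],[0,0,0],[0,0,0],[0,0,0]])

```text
time_s: 20.87
tcp_pos: [509.2, 2.3, 150.3]
eef_rot: [-1.259, 1.125, -1.127]
wrist_force: [-0.2, 0.2, 0.3]
width: 0.5
```

```bash
python3 look.py w10
```

```text
20.8667 [509.2   2.3 150.3] [[0.112, 0.001, 0.994], [-0.994, -0.0, 0.112], [0.0, -1.0, 0.001]] [-0.17  0.19  0.29] 0.5
axle_left [(array([531.8,   4.4,  61.8]), 0.67)]
axle_middle [(array([535.5, -38.8,  60.6]), 0.73)]
axle_right [(array([541.7, -84.5,  62.2]), 0.88)]
load_button_top []
```

View pics/w10.png

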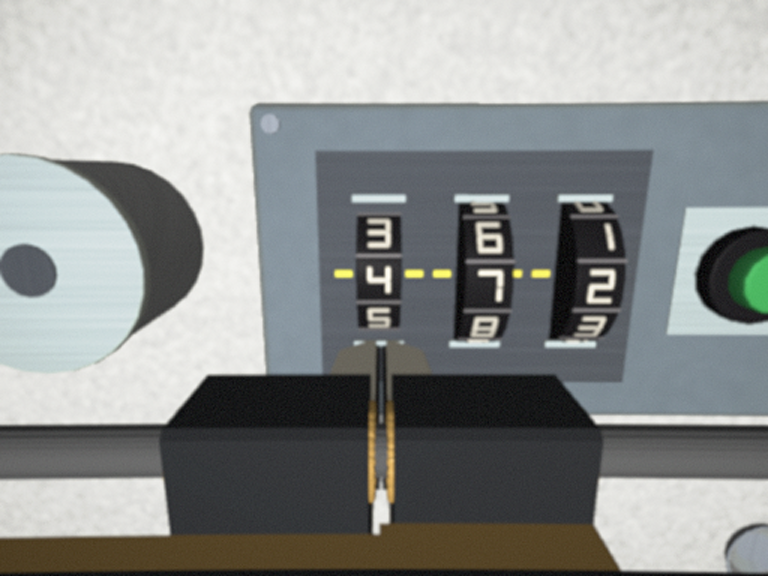

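carry_out(delta_pos=[[1.0,0,0.15],[2.0,0,0.3],[3.0,0,0.45],[4.0,0,0.53],[4.2,0,0.53],[4.2,0.4,0.53],[4.2,0.6,0.53],[4.2,0.7,0.53],[4.2,0.7,0.53],[4.2,0.7,0.53]], rotation=[[0,0,0],[0,0,0],[0,0,0],[0,0,0],[0,0,0],[0,0,0],[0,0,0],[0,0,0],[0,0,0],[0,0,0]])

```text
time_s: 21.95
tcp_pos: [548.7, -161.2, 121.6]
eef_rot: [-1.261, 1.126, -1.124]
wrist_force: [-0.1, 0.1, -0.6]
width: 0.5
```

```bash
python3 look.py w11
```

```text
21.95 [ 548.7 -161.2  121.6] [[0.113, -0.001, 0.994], [-0.994, 0.001, 0.113], [-0.001, -1.0, -0.001]] [-0.07  0.14 -0.57] 0.5
axle_left [(array([531.4,   5. ,  62.5]), 0.83)]
axle_middle []
axle_right [(array([539. , -85.3,  66.4]), 0.71)]
load_button_top [(array([ 547.1, -163.1,   93. ]), 0.94)]
```

View pics/w11.png

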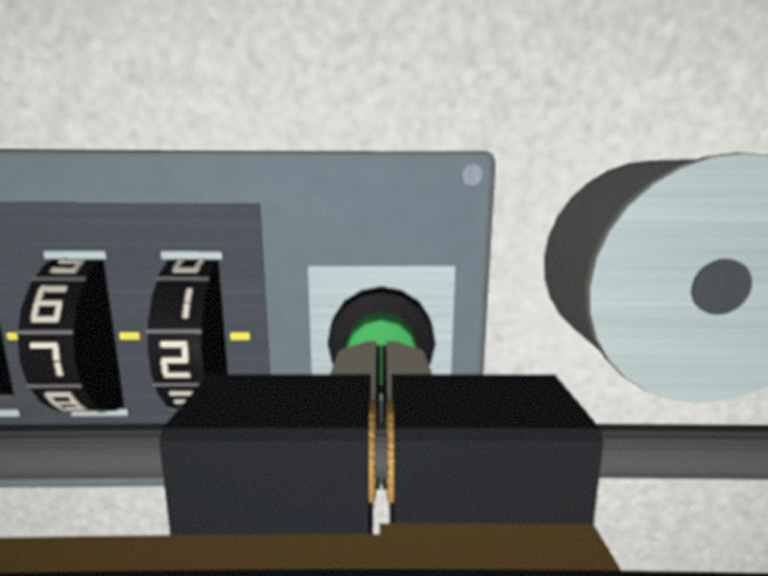

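carry_out(delta_pos=[[0,0.08,0],[0,0.16,0],[0,0.22,0],[0,0.24,0],[0,0.24,0]], rotation=[[0,0,0],[0,0,0],[0,0,0],[0,0,0],[0,0,0]])

```text
time_s: 22.62
tcp_pos: [548.6, -162.1, 111.7]
eef_rot: [-1.261, 1.127, -1.125]
wrist_force: [-0.2, -0.9, 0.6]
width: 0.4
```

carry_out(delta_pos=[[0,0.02,0],[0,0.04,0],[0,0.05,0],[0,0.05,0]], rotation=[[0,0,0],[0,0,0],[0,0,0],[0,0,0]])

```text
time_s: 22.95
tcp_pos: [548.9, -162.3, 110.3]
eef_rot: [-1.26, 1.126, -1.126]
wrist_force: [-0.1, -0.1, 1.5]
width: 0.5
```

carry_out(delta_pos=[[0,0.02,0],[0,0.04,0],[0,0.05,0],[0,0.05,0]], rotation=[[0,0,0],[0,0,0],[0,0,0],[0,0,0]])

```text
time_s: 23.28
tcp_pos: [548.9, -162.3, 108.3]
eef_rot: [-1.26, 1.126, -1.126]
wrist_force: [-0.3, -0.4, 3.9]
width: 0.3
```

carry_out(delta_pos=[[0,0.02,0],[0,0.04,0],[0,0.05,0],[0,0.05,0]], rotation=[[0,0,0],[0,0,0],[0,0,0],[0,0,0]])

```text
time_s: 23.62
tcp_pos: [549.0, -162.3, 106.2]
eef_rot: [-1.26, 1.126, -1.126]
wrist_force: [-1.2, 0.8, 4.3]
width: 0.6
```

carry_out(delta_pos=[[0,0.01,0],[0,0.025,0],[0,0.025,0]], rotation=[[0,0,0],[0,0,0],[0,0,0]])

```text
time_s: 23.87
tcp_pos: [548.9, -162.3, 105.3]
eef_rot: [-1.26, 1.126, -1.126]
wrist_force: [-1.2, -1.1, 5.2]
width: 0.3
```

carry_out(delta_pos=[[0,0.01,0],[0,0.025,0],[0,0.025,0]], rotation=[[0,0,0],[0,0,0],[0,0,0]])

```text
time_s: 24.12
tcp_pos: [549.0, -162.3, 105.2]
eef_rot: [-1.26, 1.125, -1.126]
wrist_force: [-2.8, 1.1, 10.7]
width: 0.4
```

carry_out(delta_pos=[[0,0.003,0],[0,0.003,0],[0,-0.05,0],[0,-0.1,0],[0,-0.2,0],[0,-0.4,0],[0,-0.8,0],[0,-1.5,-0.6],[0,-2.2,-1.2],[0,-2.5,-1.8],[0,-2.5,-1.8],[0,-2.5,-1.8]], rotation=[[0,0,0],[0,0,0],[0,0,0],[0,0,0],[0,0,0],[0,0,0],[0,0,0],[0,0,0],[0,0,0],[0,0,0],[0,0,0],[0,0,0]])

```text
time_s: 25.12
tcp_pos: [477.3, -170.6, 205.3]
eef_rot: [-1.259, 1.125, -1.129]
wrist_force: [-0.7, 0.1, -0.0]
width: 0.6
```

carry_out(delta_pos=[[0,0,0],[0,0,0],[0,0,0],[0,0,0]], rotation=[[0,0,0],[0,0,0],[0,0,0],[0,0,0]])

```text
time_s: 25.45
tcp_pos: [477.6, -170.0, 203.1]
eef_rot: [-1.261, 1.127, -1.124]
wrist_force: [0.2, 0.2, -0.0]
width: 0.6
```

```bash
python3 look.py w12; python3 -c "
from h import *
save(bot.snapshot('top'),'top1')"
```

```text
25.45 [ 477.6 -170.   203.1] [[0.113, -0.002, 0.994], [-0.994, 0.001, 0.113], [-0.001, -1.0, -0.001]] [ 0.2   0.23 -0.01] 0.6
axle_left [(array([533.3,   7.4,  61.4]), 0.73)]
axle_middle [(array([536.1, -40.3,  60.7]), 0.77)]
axle_right [(array([541.7, -81.8,  64.6]), 0.68)]
load_button_top [(array([ 546.2, -163.2,   93.5]), 0.76)]
```

View pics/w12.png

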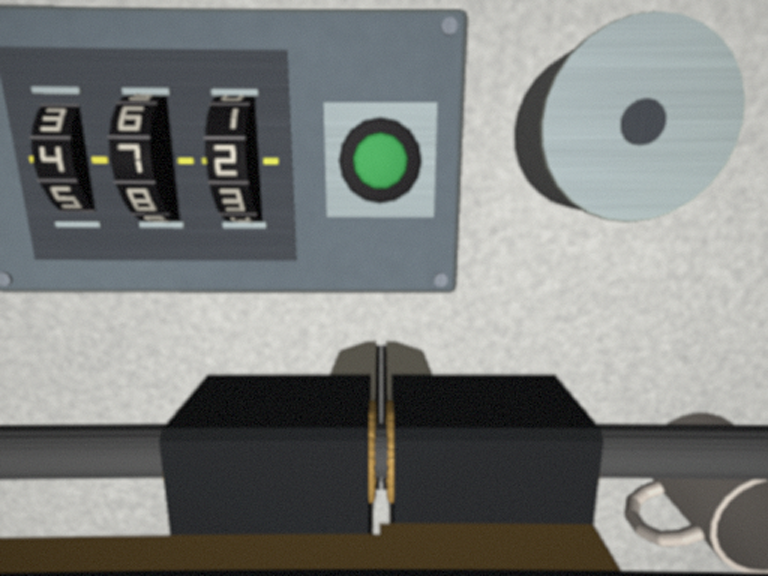

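View pics/top1.png

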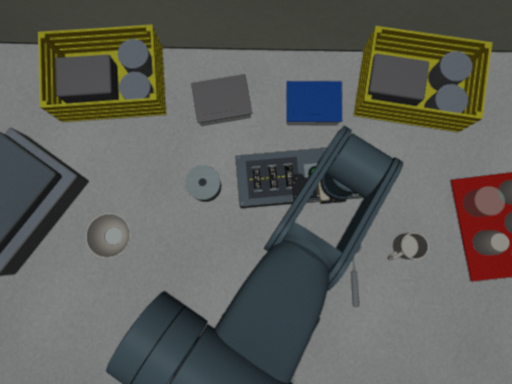

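```bash
python3 -c "
import numpy as np,cv2
a=np.load('pics/w6.npy')[190:290,395:505];b=np.load('pics/w7.npy')[190:290,395:505]
cv2.imwrite('pics/z.png',cv2.resize(np.hstack([a,b]),None,fx=3.6,fy=3.6,interpolation=cv2.INTER_CUBIC)[:,:,::-1])"
```

```text
(no output)
```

View pics/z.png

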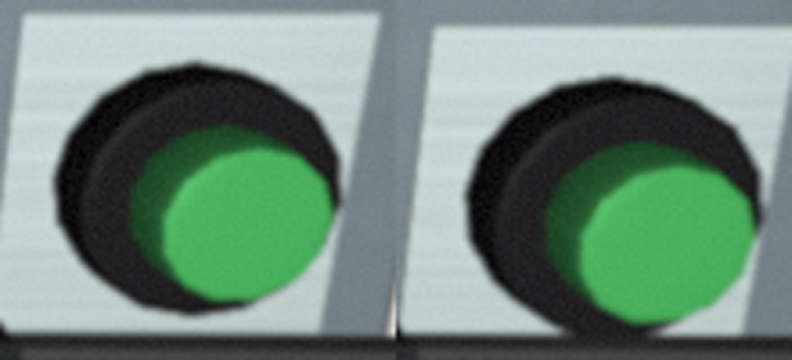

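```bash
python3 -c "
from h import *
print(bot.observe()['wrist_force']);print(bot.job_done())"
```

```text
[-0.29015077  0.86257525 -0.34345782]
the job is handed in; nothing more can be done
None
```

The counter is set to 4 7 2 and the load button has been pressed and released. I handed the job in at about 25.5 s of the 69 s allowed.

- **Wheels:** I rolled the right wheel 3→2, the middle 9→7 and the left 2→4 with the closed fingertips. The highest push I read was 9 N vertical and under 3 N sideways. Force is only reported at the end of each move, so a brief peak in between would not show. The last wrist picture shows 4 7 2 at the yellow marks.
- **Button:** With the wheels let go, I pressed it until it hit a hard stop after about 6 mm. It took about 5 N through the travel and read 10.7 N at the stop. An earlier picture showed the button standing about as far out of its housing as the housing stands off the deck. So I judged the fingertip stopped on the button, not the housing, but I had no direct reading of its travel. The last picture shows no sign of it staying down.
- **Surroundings:** The final top view shows the things around the console where they were at the start. The arm is clear of everything and the wrist force was near zero.

No check failed or disagreed.

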